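# Zero the brew-colour meter with its capped glass cell

### The arm

A 6-joint arm with a two-finger parallel gripper is mounted at the origin on a cart in front of the work surface, level with it; the furniture and walls round the work are solid. World frame = base frame: x ahead of the robot, y to its left, z up, the work surface at z = 0. Lengths are in m, angles in rad, forces in N, time in s.
With the tool pointing down it reaches from about 0.375 to 0.9 m from the base axis. Payload 3.1 kg.
Tool frame: the origin (TCP) lies midway between the tips of the shut fingers; the grasp point (between the pads) lies 19 mm behind it (manip.grasp_offset is the distance from the TCP to the grasp point, in m); z points along the fingers, y is the line along which they close (so a half turn about z gives the same grasp; the last joint's range is limited). The gripper opens to 85 mm and grips with 20 to 120 N. Pads are 22 mm wide; open, the fingers measure 114 mm over their backs; the gripper's body (76 mm by 85 mm) begins 54 mm behind the grasp point. The pads swing forward as they close: fully open they stand 13 mm farther back than shut.
Start: joints at [-1.294, 0.527, 1.433, -0, 1.181, -0.178], TCP at [0.275, -0.561, 0.231] pointing down, gripper open.
Joint ranges: [-3.08, 3.08], [-0.75, 2.2], [0.22, 2.44], [-1.43, 4.57], [0, 2.65], [-2.85, 2.85]. Speed limits (rad/s): [2.79, 2.79, 3.14, 3.14, 3.14, 3.14].

### API

Orientations are given as a unit quaternion [x, y, z, w].
In Python, from station import sensors, cams, order, manip gives the robot as it stands.
- The arm moves only by the tool move_arm, never from a script. Its argument "targets" is a list of rows, each an object of numbers: "dx", "dy", "dz": the shift along the world's x, y, z normalised to -1 to 1, where 1 is 25 mm; "rx", "ry", "rz": the turn, a rotation vector about the world's x, y, z normalised to -1 to 1, where 1 is 30 degrees. A call has exactly 10 rows; each row shifts and turns the commanded pose from where the row before left it; what a row does not reach is not made up. A row lasts 1/8 s, in which the tool goes at most 62.5 mm and 10.7 degrees, less where a joint would pass 70% of its speed; a pose out of reach is approached as far as the arm can. A call with a number of a shift or a turn outside -1 to 1 is refused whole. A call with a gripper value outside its range is refused whole. "claw" is the opening in per cent of the stroke, from 0 (shut) to 100 (fully open), set as the call begins (left out, the last holds). The fingers move at their own pace and stop on an object; "newtons" is the grip in N (left out, the last holds). Time passes only in rows, so rows that do not move let the fingers close, or fill a call up. It gives the time, the measured TCP pose, the force, the opening and the grip force at its end, in the units of the state.
- sensors.sense(): the state, without advancing time (a new reading comes with each control period).
- cams.snapshot(name): name is "side" or "top"; returns the picture (420x560x3 uint8, red, green, blue); there is no depth.
- cams.camera_model(name): a dict with "fx", "fy", "cx", "cy" (pixels), "extrinsics" (4x4, takes a point from world to camera coordinates). Camera axes: x right, y down, z forward; pixel columns grow to the right and rows downward; lengths in m; the calibration is good to about 2 mm. A picture is of the moment at which its call begins. camera_model takes no time and is no camera call.
- order.sign_off(): hands the job in; it is judged then, once.
The state is a dict: "t": time; "q": joint angles; "qd": joint speeds; "tau": joint torques, N m; "tcp_pos": TCP position; "tool_rot": TCP orientation; "force": force on the tool from outside, world axes, zero at the start; "ft_torque": the same for the moment, N m; "finger_gap": opening from 0.0 (shut) to 1.0 (fully open); "gripper_force": force on a finger pad.
Only numpy, scipy, OpenCV 4.12 (cv2) and the standard library are available. Lean on these libraries where they do the work, as an engineer would, in place of code of your own. Each camera call takes 0.05 s, during which the arm holds its last target. There are 200 camera calls.

### The job

Zero the tea-colour meter: its tall empty glass cell stands in the wooden rack with its cap undone, so first, with the cell still in the rack, turn the cap's wing clockwise (seen from above) to its stop, where it lines up with the cell's long sides. Then take the tall cell by its two frosted side faces only, never touching the clear windows, lift it out and hold it upright in the light path, midway between the meter's two lenses, with the middle of the windows on the lens line and the beam passing straight in through one window and out of the other. Finish while still holding it there, clear of everything else and by the frosted faces alone; do not touch the meter, leave the two low cells in the rack and do not disturb the things around.

Things in the scene. Friction and masses are not known exactly. Their poses are not given: they have to be found in the camera images.
- cell_center (a point): Centre of the tall cell's glass: 16 (its x) by 28 (its y) by 64 mm tall, z up, about 55 g with cap. The broad faces (+-x, 28 mm wide) are frosted white. The narrow ends (+-y) are clear windows 10 mm wide, recessed 1 mm; light passes along y. It stands with 1 mm of play in one of the rack's slots, 22 mm deep, so 42 mm show; lift it straight up.
- cap_wing (a point): Centre of the wing on the tall cell's black cap, on the cell's axis 47 mm above cell_center. The wing is a flat bar 24 mm long (its x), 9 mm thick (its y), 18 mm high; a round collar 15 mm wide, 5 mm high lies right below it, then the glass. Undone, the wing sticks out 4 mm past the frosted faces, in the fingers' way; shut, fingers pass beside it.
- cell_cap (a joint): Turn of the tall cell's quarter-turn cap on its glass, rad: 0 = undone, wing along the cell's x; grows clockwise seen from above; 1.57 = shut at its stop, wing along the cell's y. Starts at 0 to 0.4; about 0.03 N m of friction, no spring; it cannot come off.
- rack: Dark wooden rack, fixed: 48 (its x) by 182 (its y) by 28 mm high, origin at the centre of its underside on the worktop. Three slots in a row, at y = -54, 0, +54 mm, 22 mm deep; each holds one cell, the cell's y along the rack's y.
- low_a_center (a point): Centre of the glass of one of the two low cells: same 16 x 28 mm footprint, only 40 mm tall (18 mm show above the rack), same cap already shut; its top is 24 mm lower than the tall cell's. To be left in the rack.
- low_b_center (a point): Centre of the glass of the other low cell, identical. To be left in the rack.
- beam (a point): Middle of the meter's light path, half-way between its two lenses on their common axis, 75 mm above the worktop. Its y is the beam's direction, x level and square to it, z up. The tall cell's centre belongs here, its y along this y (either way round). The gap between the lenses is 90 mm, open in front, behind and above.
- meter: Brew-colour meter, fixed, white: base 104 (its x) by 212 mm (its y), 15 mm high, rubber stand for tea glasses in its middle (17 mm high); at each end (y = +-60 to +-102 mm) a head 99 mm high with a black lens barrel reaching in to y = +-45 mm; console 26 mm high on its -x side, to x = -87 mm. Origin on the worktop below beam.

How it is judged:
By the outcome, as a careful person would: the job done as asked, in the order asked, and still so for the second after the job is handed in, while the arm keeps its last pose, push and grip.
It also fails if it takes over 54 s, if anything falls off the work surface, if the arm or the gripper's body presses on something with over 40 N, if the wrist force passes 120 N, or if a joint passes its speed limit or range.

## Working session

There is one attempt and no reset: what is moved stays moved. The work goes in short steps, Python scripts to look and compute and a tool call to move; the robot and the scene stay as the last step left them, time stands still between calls to the robot, and variables do not carry over. Pictures are saved under pics/ and viewed, at most 10 in all, crops included, and the job is handed in when it is done.

Besides the shell and the picture viewer there is one more tool, called after "Emit:" as name([rows], argument=value, ...), one row to a line, values as JSON. move_arm: Moves the arm, as the interface text tells. Scaled input: -1 to 1 covers 25 mm each way for a shift and 30 degrees each way for a turn. Its arguments: {"type":"object","properties":{"targets":{"type":"array"},"claw":{"type":"number"},"newtons":{"type":"number"}},"required":["targets"]}

```bash
mkdir -p pics; ls; python3 - <<'E'
from station import sensors,cams,order,manip
import cv2
s=sensors.sense();print(s['t'],s['tcp_pos'],s['tool_rot'],s['finger_gap'],manip.grasp_offset)
for n in('side','top'):
    cv2.imwrite(f'pics/{n}0.png',cams.snapshot(n)[:,:,::-1]); m=cams.camera_model(n);print(n,m)
E
```

```text
pics
0.0 [ 0.2743822  -0.56074627  0.23033939] [ 9.74255881e-01  2.25442428e-01 -4.58848584e-05 -1.09003223e-03] 0.9960888200913467 0.0187
side {'fx': 468.9455960413444, 'fy': 468.9455960413444, 'cx': 286.0667474771431, 'cy': 214.1181435302789, 'extrinsics': array([[ 8.47466638e-01, -5.30848539e-01,  3.54009037e-04,
        -3.78220401e-01],
       [-2.64760376e-01, -4.23251277e-01, -8.66464252e-01,
         1.56903555e-01],
       [ 4.60111117e-01,  7.34205819e-01, -4.99238996e-01,
         8.41827180e-01],
       [ 0.00000000e+00,  0.00000000e+00,  0.00000000e+00,
         1.00000000e+00]])}
top {'fx': 494.57983562919793, 'fy': 494.57983562919793, 'cx': 285.4460924953072, 'cy': 211.6896047968822, 'extrinsics': array([[ 0.00473494, -0.99990459,  0.01297683, -0.03681308],
       [-0.99320747, -0.00621116, -0.11619098,  0.44693825],
       [ 0.1162605 , -0.01233852, -0.99314211,  1.19163157],
       [ 0.        ,  0.        ,  0.        ,  1.        ]])}
```

View pics/side0.png

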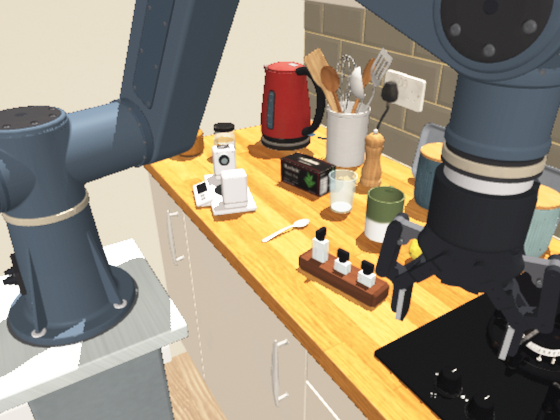

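View pics/top0.png

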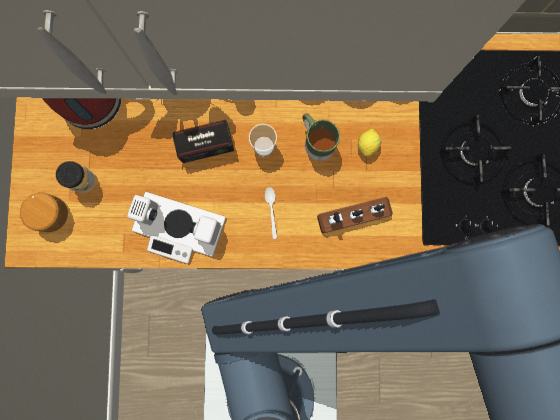

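The side view shows the rack with the tall cell at its left (+y) end, cap near (321,237). In the top view the rack is near (355,215) with the tall cap near (335,217), and the meter is near (180,228). I'll take enlarged crops of both.

```bash
python3 - <<'E'
import cv2,numpy as np
t=cv2.imread('pics/top0.png');s=cv2.imread('pics/side0.png')
R=lambda im,x,y,w,h,k:cv2.resize(im[y:y+h,x:x+w],None,fx=k,fy=k,interpolation=cv2.INTER_CUBIC)
a=R(t,310,190,90,50,8)  #720x400
b=R(t,120,185,115,85,7) #805
cv2.imwrite('pics/c1.png',a)
cv2.imwrite('pics/c2.png',b[:, :798])
E
```

```text
(no output)
```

View pics/c1.png

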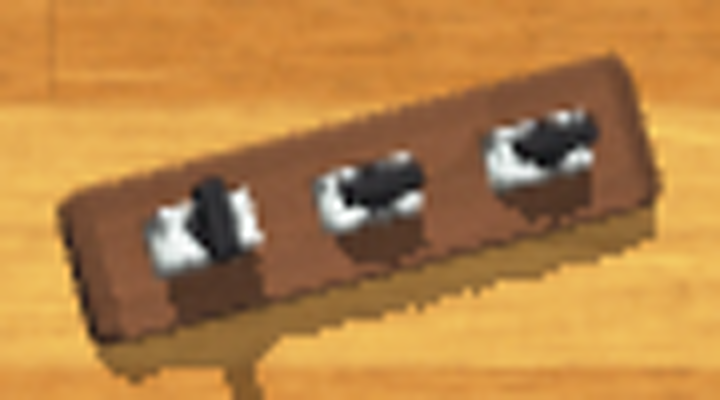

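View pics/c2.png

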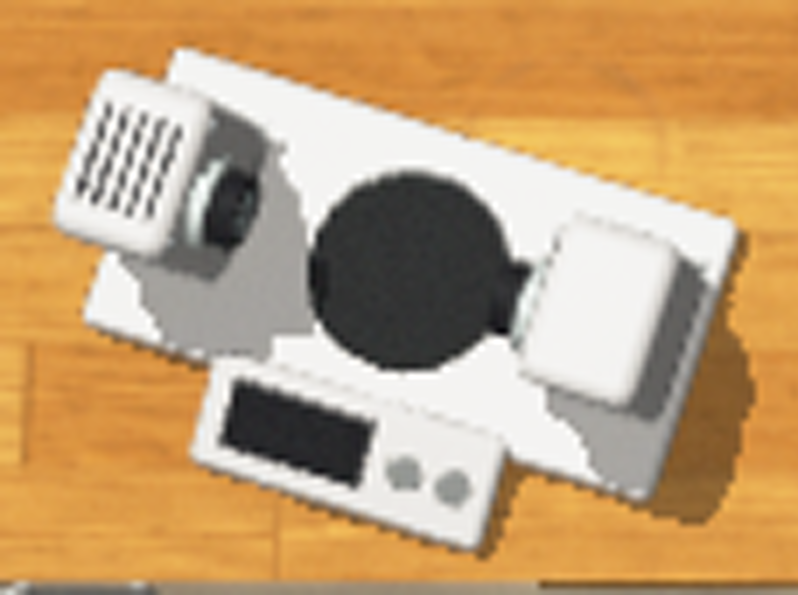

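Crop of the rack: the tall cell's wing is at (213,215), tilted across the rack. The low wings are at about (382,183) and (553,137), and the rack corners are (62,192), (622,55), (655,195) and (98,340). Crop of the meter: base corners are (180,48), (738,225), (645,498) and (85,318), and the stand's centre is (410,270).

```bash
cat > h.py <<'E'
import numpy as np,cv2
from scipy.optimize import least_squares
from station import sensors,cams
M={n:cams.camera_model(n) for n in('top','side')}
def proj(n,P):
    m=M[n];E=m['extrinsics'];c=np.atleast_2d(P)@E[:3,:3].T+E[:3,3]
    return np.c_[m['fx']*c[:,0]/c[:,2]+m['cx'],m['fy']*c[:,1]/c[:,2]+m['cy']]
def ray(n,uv,z):
    m=M[n];E=m['extrinsics'];R=E[:3,:3];o=-R.T@E[:3,3]
    d=R.T@np.array([(uv[0]-m['cx'])/m['fx'],(uv[1]-m['cy'])/m['fy'],1]);return o+d*(z-o[2])/d[2]
def W(p,L):
    c,s=np.cos(p[2]),np.sin(p[2]);L=np.atleast_2d(L)
    return np.c_[p[0]+c*L[:,0]-s*L[:,1],p[1]+s*L[:,0]+c*L[:,1],L[:,2]]
def fit(n,L,uv,p0):
    r=least_squares(lambda p:(proj(n,W(p,L))-uv).ravel(),p0,loss='soft_l1');return r.x,r.fun.reshape(-1,2)
E
python3 - <<'E'
from h import *
np.set_printoptions(precision=4,suppress=True)
cr=lambda a,k,x,y:(np.array(a,float)+.5)/k-.5+[x,y]
Lm=np.array([[52,106,15],[52,-106,15],[-52,-106,15],[-52,106,15],[0,0,17],[0,45,75]])/1e3
um=cr([[180,48],[738,225],[645,498],[85,318],[410,270],[238,200]],7,120,185)
pm,r=fit('top',Lm,um,[.45,.2,0]);print('meter',pm,np.degrees(pm[2]),'\n',r)
Lr=np.array([[24,91,28],[24,-91,28],[-24,-91,28],[-24,91,28],[0,54,94],[0,0,69],[0,-54,69]])/1e3
ur=cr([[62,192],[622,55],[655,195],[98,340],[213,215],[382,183],[553,140]],8,310,190)
pr,r=fit('top',Lr,ur,[.45,-.2,0]);print('rack',pr,np.degrees(pr[2]),'\n',r)
a,b=[ray('top',x,.094) for x in cr([[208,180],[222,258]],8,310,190)];print('wing ends',a,b,np.hypot(*(a-b)[:2]),np.degrees(np.arctan2(*(a-b)[1::-1])))
print('cell',W(pr,[[0,.054,.038]]))
im=cv2.imread('pics/side0.png');x,y,k=190,130,4
im=cv2.resize(im[y:y+175,x:x+200],None,fx=k,fy=3.4*1+.6,interpolation=cv2.INTER_CUBIC)[:600] if 0 else cv2.resize(im[160:305,190:390],None,fx=4,fy=4,interpolation=cv2.INTER_CUBIC)
y=160
box=lambda hx,hy,z0,z1,cx=0,cy=0:np.array([[cx+sx*hx,cy+sy*hy,z] for z in(z0,z1) for sx,sy in((1,1),(1,-1),(-1,-1),(-1,1))])/1e3
def dr(P,col):
    q=((proj('side',P)-[x,y]+.5)*k-.5).astype(int)
    for i in range(4):
        for u,v in((i,(i+1)%4),(4+i,4+(i+1)%4),(i,i+4)):cv2.line(im,tuple(map(int,q[u])),tuple(map(int,q[v])),col,1)
dr(W(pr,box(24,91,0,28)),(0,255,0));dr(W(pr,box(8,14,28,70,0,54)),(255,0,0))
for c in(0,-54):dr(W(pr,box(8,14,28,46,0,c)),(255,0,0))
dr(W(pm,box(52,106,0,15)),(0,0,255));dr(W(pm,box(.5,45,74,76)),(255,0,255))
cv2.imwrite('pics/ov.png',im)
E
```

```text
meter [ 0.4185  0.2308 -0.3063] -17.546927211696875 
 [[-0.6092 -1.2061]
 [ 0.521  -0.4637]
 [ 0.256   0.6213]
 [-1.3238 -0.1093]
 [-0.2155 -0.1673]
 [ 1.2502  1.679 ]]
rack [ 0.442  -0.2044  0.2498] 14.313526451046913 
 [[-0.9934 -0.0084]
 [ 0.1525 -0.5089]
 [ 1.1935  0.6981]
 [-0.6048  0.3894]
 [ 0.2299  0.0643]
 [-0.191  -0.2607]
 [ 0.2701 -0.3116]]
wing ends [ 0.4391 -0.1502  0.094 ] [ 0.4163 -0.1541  0.094 ] 0.02310418105927023 9.740456139309002
cell [[ 0.4287 -0.1521  0.038 ]]
```

View pics/ov.png

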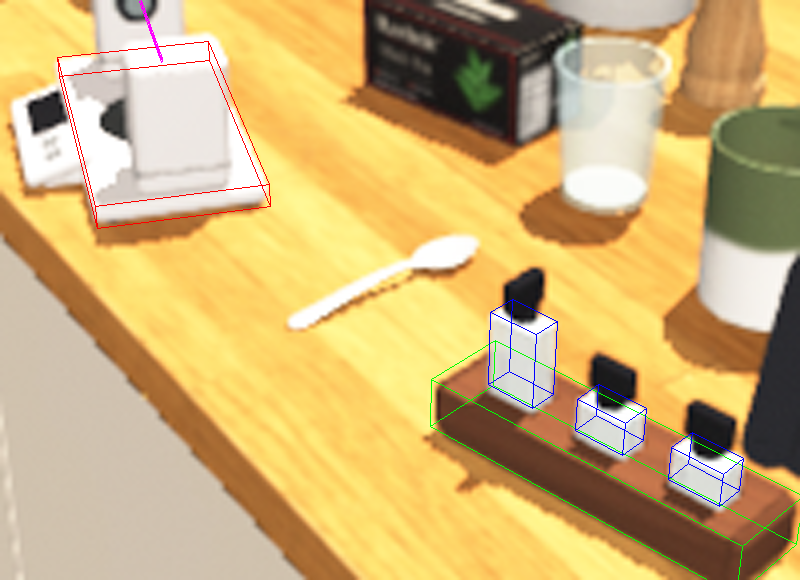

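The overlay shows the fitted glass and meter boxes matching the side view to about 1–2 px. The tall cell is at (0.4287, −0.1521), rack yaw is 14.3°, wing yaw is about 10°, and the beam is at (0.4185, 0.2308) with yaw −17.5°. I'll move above the wing with the closing line at +100°, which keeps joint 6 in range through the whole job.

Emit:
move_arm([
  {"dx": 0.31, "dy": 0.8, "dz": 0, "rz": 0.27},
  {"dx": 0.31, "dy": 0.82, "dz": 0, "rz": 0.27},
  {"dx": 0.31, "dy": 0.82, "dz": 0, "rz": 0.27},
  {"dx": 0.31, "dy": 0.82, "dz": 0, "rz": 0.27},
  {"dx": 0.31, "dy": 0.82, "dz": 0, "rz": 0.27},
  {"dx": 0.31, "dy": 0.82, "dz": 0, "rz": 0.27},
  {"dx": 0.31, "dy": 0.82, "dz": 0, "rz": 0.27},
  {"dx": 0.31, "dy": 0.82, "dz": 0, "rz": 0.27},
  {"dx": 0.31, "dy": 0.82, "dz": 0, "rz": 0.27},
  {"dx": 0.31, "dy": 0.82, "dz": 0, "rz": 0.27},
], claw=45, newtons=30)

```text
schema error: expected keys dx, dy, dz, rx, ry, rz
```

Emit:
move_arm([
  {"dx": 0.31, "dy": 0.82, "dz": -0.3, "rz": 0.27},
  {"dx": 0.31, "dy": 0.82, "dz": -0.4, "rz": 0.28},
  {"dx": 0.31, "dy": 0.82, "dz": -0.4, "rz": 0.28},
  {"dx": 0.31, "dy": 0.82, "dz": -0.4, "rz": 0.28},
  {"dx": 0.31, "dy": 0.82, "dz": -0.4, "rz": 0.28},
  {"dx": 0.31, "dy": 0.82, "dz": -0.4, "rz": 0.28},
  {"dx": 0.31, "dy": 0.82, "dz": -0.4, "rz": 0.28},
  {"dx": 0.31, "dy": 0.82, "dz": -0.4, "rz": 0.28},
  {"dx": 0.3, "dy": 0.8, "dz": -0.4, "rz": 0.28},
  {"dx": 0, "dy": 0, "dz": 0, "rz": 0.27},
])

```text
schema error: expected keys dx, dy, dz, rx, ry, rz
```

```bash
cat >> h.py <<'E'
from scipy.spatial.transform import Rotation as Ro
def st():
    s=sensors.sense();R=Ro.from_quat(s['tool_rot']).as_matrix()
    print('t %.2f tcp'%s['t'],np.round(s['tcp_pos'],4),'yawY %.2f'%np.degrees(np.arctan2(R[1,1],R[0,1])),'z',np.round(R[:,2],4),'q6 %.2f'%s['q'][5],'gap %.3f gf %.1f'%(s['finger_gap'],s['gripper_force']),'F',np.round(s['force'],1),'T',np.round(s['ft_torque'],2))
def crop(n,f,x,y,w,h,k):
    cv2.imwrite('pics/'+f,cv2.resize(cams.snapshot(n)[y:y+h,x:x+w,::-1],None,fx=k,fy=k,interpolation=cv2.INTER_CUBIC))
E
python3 -c "
from h import *
st();crop('side','s1.png',230,170,170,145,4)"
```

```text
t 0.10 tcp [ 0.2744 -0.5608  0.2304] yawY -63.94 z [-5.0e-04  1.9e-03 -1.0e+00] q6 -0.18 gap 1.004 gf 0.0 F [-0.9  0.2 -0.4] T [-0.02 -0.02 -0.  ]
```

View pics/s1.png

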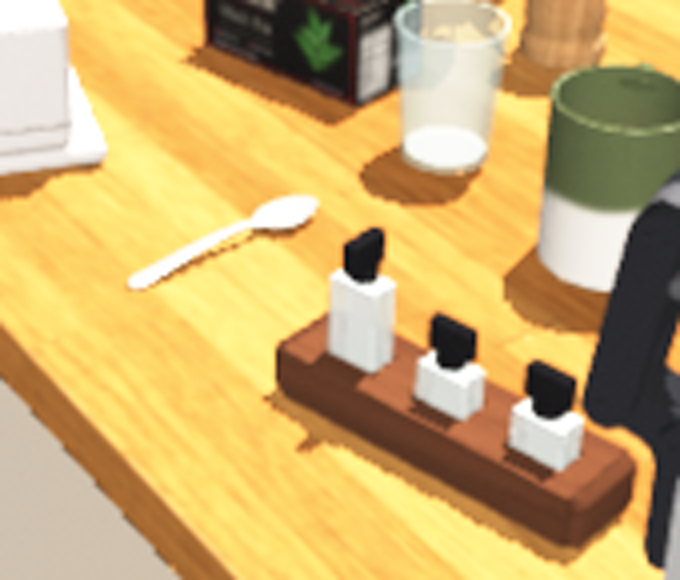

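The calls were refused because every row needs all six keys, so the arm hasn't moved. This picture shows the undisturbed scene, with the tall cell's wing at about (364,255) in the crop. I'll send the moves again in full.

Emit:
move_arm([
  {"dx": 0.31, "dy": 0.8, "dz": 0, "rx": 0, "ry": 0, "rz": 0.27},
  {"dx": 0.31, "dy": 0.82, "dz": 0, "rx": 0, "ry": 0, "rz": 0.27},
  {"dx": 0.31, "dy": 0.82, "dz": 0, "rx": 0, "ry": 0, "rz": 0.27},
  {"dx": 0.31, "dy": 0.82, "dz": 0, "rx": 0, "ry": 0, "rz": 0.27},
  {"dx": 0.31, "dy": 0.82, "dz": 0, "rx": 0, "ry": 0, "rz": 0.27},
  {"dx": 0.31, "dy": 0.82, "dz": 0, "rx": 0, "ry": 0, "rz": 0.27},
  {"dx": 0.31, "dy": 0.82, "dz": 0, "rx": 0, "ry": 0, "rz": 0.27},
  {"dx": 0.31, "dy": 0.82, "dz": 0, "rx": 0, "ry": 0, "rz": 0.27},
  {"dx": 0.31, "dy": 0.82, "dz": 0, "rx": 0, "ry": 0, "rz": 0.27},
  {"dx": 0.31, "dy": 0.82, "dz": 0, "rx": 0, "ry": 0, "rz": 0.27},
], claw=45, newtons=30)

```text
t: 1.4
tcp_pos: [0.3522, -0.3561, 0.2311]
tool_rot: [0.593, 0.806, 0.0, -0.0]
force: [0.4, 0.4, -0.3]
finger_gap: 0.452
gripper_force: 0.0
```

Emit:
move_arm([
  {"dx": 0.31, "dy": 0.82, "dz": -0.3, "rx": 0, "ry": 0, "rz": 0.27},
  {"dx": 0.31, "dy": 0.82, "dz": -0.4, "rx": 0, "ry": 0, "rz": 0.28},
  {"dx": 0.31, "dy": 0.82, "dz": -0.4, "rx": 0, "ry": 0, "rz": 0.28},
  {"dx": 0.31, "dy": 0.82, "dz": -0.4, "rx": 0, "ry": 0, "rz": 0.28},
  {"dx": 0.31, "dy": 0.82, "dz": -0.4, "rx": 0, "ry": 0, "rz": 0.28},
  {"dx": 0.31, "dy": 0.82, "dz": -0.4, "rx": 0, "ry": 0, "rz": 0.28},
  {"dx": 0.31, "dy": 0.82, "dz": -0.4, "rx": 0, "ry": 0, "rz": 0.28},
  {"dx": 0.31, "dy": 0.82, "dz": -0.4, "rx": 0, "ry": 0, "rz": 0.28},
  {"dx": 0.3, "dy": 0.8, "dz": -0.4, "rx": 0, "ry": 0, "rz": 0.28},
  {"dx": 0, "dy": 0, "dz": 0, "rx": 0, "ry": 0, "rz": 0.27},
])

```text
t: 2.65
tcp_pos: [0.4211, -0.1711, 0.143]
tool_rot: [-0.095, 0.996, 0.001, -0.001]
force: [0.3, 0.1, 0.1]
finger_gap: 0.45
gripper_force: 0.0
```

```bash
python3 -c "
from h import *
st();crop('side','s2.png',230,150,170,145,4)"
```

```text
t 2.65 tcp [ 0.4211 -0.1711  0.143 ] yawY 100.85 z [-0.0022  0.0018 -1.    ] q6 -2.39 gap 0.450 gf 0.0 F [0.3 0.1 0.1] T [-0.03 -0.   -0.05]
```

View pics/s2.png

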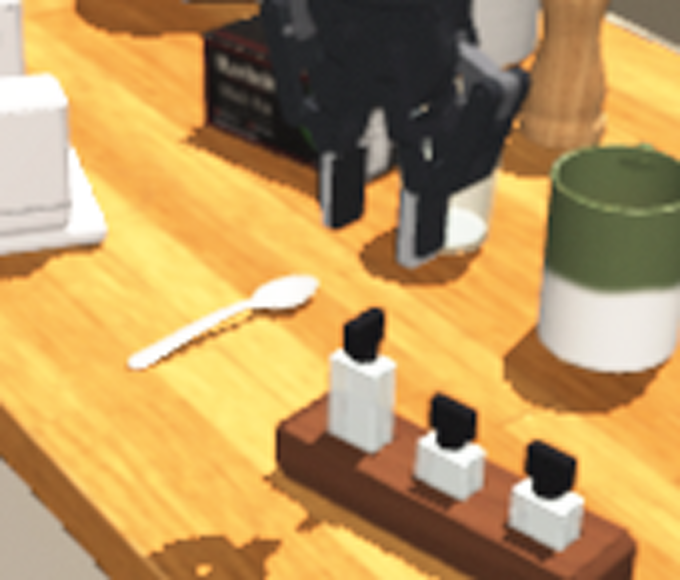

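The gripper is above and behind the tall cell, with the fingers at about (340,200) and (425,220) in the crop, straddling along the rack. It needs +7.6 mm in x and +19 mm in y, then down to TCP z = 0.079, just above the collar.

Emit:
move_arm([
  {"dx": 0.15, "dy": 0.38, "dz": 0, "rx": 0, "ry": 0, "rz": 0},
  {"dx": 0.15, "dy": 0.38, "dz": 0, "rx": 0, "ry": 0, "rz": -0.02},
  {"dx": 0, "dy": 0, "dz": -0.4, "rx": 0, "ry": 0, "rz": 0},
  {"dx": 0, "dy": 0, "dz": -0.5, "rx": 0, "ry": 0, "rz": 0},
  {"dx": 0, "dy": 0, "dz": -0.5, "rx": 0, "ry": 0, "rz": 0},
  {"dx": 0, "dy": 0, "dz": -0.5, "rx": 0, "ry": 0, "rz": 0},
  {"dx": 0, "dy": 0, "dz": -0.4, "rx": 0, "ry": 0, "rz": 0},
  {"dx": 0, "dy": 0, "dz": -0.26, "rx": 0, "ry": 0, "rz": 0},
  {"dx": 0, "dy": 0, "dz": 0, "rx": 0, "ry": 0, "rz": 0},
  {"dx": 0, "dy": 0, "dz": 0, "rx": 0, "ry": 0, "rz": 0},
])

```text
t: 3.95
tcp_pos: [0.4293, -0.1541, 0.08]
tool_rot: [-0.086, 0.996, -0.0, 0.0]
force: [0.5, -0.2, 0.7]
finger_gap: 0.451
gripper_force: 0.0
```

```bash
python3 -c "
from h import *
st();crop('side','s3.png',270,190,110,90,6)"
```

```text
t 3.95 tcp [ 0.4293 -0.1541  0.08  ] yawY 99.86 z [ 5.e-04 -3.e-04 -1.e+00] q6 -2.33 gap 0.451 gf 0.0 F [ 0.5 -0.2  0.7] T [-0.01  0.04 -0.03]
```

View pics/s3.png

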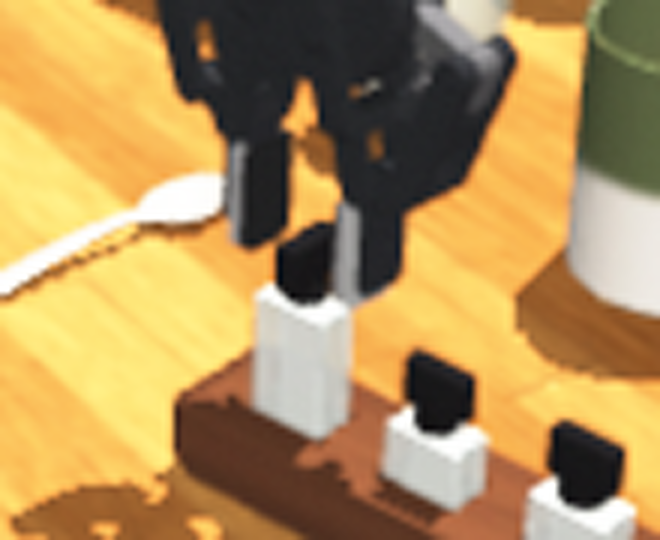

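The fingers straddle the wing, which sits at (305,262) in the crop, with the tips above the glass top. Now a small correction, then close on the wing.

Emit:
move_arm([
  {"dx": -0.02, "dy": 0.06, "dz": -0.02, "rx": 0, "ry": 0, "rz": 0},
  {"dx": 0, "dy": 0, "dz": 0, "rx": 0, "ry": 0, "rz": 0},
  {"dx": 0, "dy": 0, "dz": 0, "rx": 0, "ry": 0, "rz": 0},
  {"dx": 0, "dy": 0, "dz": 0, "rx": 0, "ry": 0, "rz": 0},
  {"dx": 0, "dy": 0, "dz": 0, "rx": 0, "ry": 0, "rz": 0},
  {"dx": 0, "dy": 0, "dz": 0, "rx": 0, "ry": 0, "rz": 0},
  {"dx": 0, "dy": 0, "dz": 0, "rx": 0, "ry": 0, "rz": 0},
  {"dx": 0, "dy": 0, "dz": 0, "rx": 0, "ry": 0, "rz": 0},
  {"dx": 0, "dy": 0, "dz": 0, "rx": 0, "ry": 0, "rz": 0},
  {"dx": 0, "dy": 0, "dz": 0, "rx": 0, "ry": 0, "rz": 0},
], claw=0, newtons=25)

```text
t: 5.25
tcp_pos: [0.4287, -0.1526, 0.0795]
tool_rot: [-0.086, 0.996, -0.0, 0.0]
force: [-0.8, -0.4, 4.9]
finger_gap: 0.093
gripper_force: 30.2
```

```bash
python3 -c "
from h import *
st()"
```

```text
t 5.25 tcp [ 0.4287 -0.1526  0.0795] yawY 99.86 z [ 3.e-04 -3.e-04 -1.e+00] q6 -2.33 gap 0.093 gf 30.2 F [-0.8 -0.4  4.9] T [-0.11  0.21  0.07]
```

Gripped at 9 mm, which matches the wing's thickness, and the side forces are small. Now turn it clockwise.

Emit:
move_arm([
  {"dx": 0, "dy": 0, "dz": 0, "rx": 0, "ry": 0, "rz": -0.2},
  {"dx": 0, "dy": 0, "dz": 0, "rx": 0, "ry": 0, "rz": -0.26},
  {"dx": 0, "dy": 0, "dz": 0, "rx": 0, "ry": 0, "rz": -0.26},
  {"dx": 0, "dy": 0, "dz": 0, "rx": 0, "ry": 0, "rz": -0.26},
  {"dx": 0, "dy": 0, "dz": 0, "rx": 0, "ry": 0, "rz": -0.26},
  {"dx": 0, "dy": 0, "dz": 0, "rx": 0, "ry": 0, "rz": -0.26},
  {"dx": 0, "dy": 0, "dz": 0, "rx": 0, "ry": 0, "rz": -0.26},
  {"dx": 0, "dy": 0, "dz": 0, "rx": 0, "ry": 0, "rz": -0.26},
  {"dx": 0, "dy": 0, "dz": 0, "rx": 0, "ry": 0, "rz": -0.26},
  {"dx": 0, "dy": 0, "dz": 0, "rx": 0, "ry": 0, "rz": -0.26},
])

```text
t: 6.5
tcp_pos: [0.4288, -0.153, 0.0795]
tool_rot: [0.549, 0.836, -0.0, 0.001]
force: [-2.1, -2.5, 5.2]
finger_gap: 0.097
gripper_force: 30.3
```

```bash
python3 -c "
from h import *
st()"
```

```text
t 6.50 tcp [ 0.4288 -0.153   0.0795] yawY 23.43 z [ 6.e-04 -1.e-03 -1.e+00] q6 -1.00 gap 0.097 gf 30.3 F [-2.1 -2.5  5.2] T [-0.47  0.32  0.04]
```

Emit:
move_arm([
  {"dx": 0, "dy": 0, "dz": 0, "rx": 0, "ry": 0, "rz": -0.05},
  {"dx": 0, "dy": 0, "dz": 0, "rx": 0, "ry": 0, "rz": -0.05},
  {"dx": 0, "dy": 0, "dz": 0, "rx": 0, "ry": 0, "rz": -0.04},
  {"dx": 0, "dy": 0, "dz": 0, "rx": 0, "ry": 0, "rz": -0.04},
  {"dx": 0, "dy": 0, "dz": 0, "rx": 0, "ry": 0, "rz": -0.04},
  {"dx": 0, "dy": 0, "dz": 0, "rx": 0, "ry": 0, "rz": -0.03},
  {"dx": 0, "dy": 0, "dz": 0, "rx": 0, "ry": 0, "rz": -0.03},
  {"dx": 0, "dy": 0, "dz": 0, "rx": 0, "ry": 0, "rz": 0},
  {"dx": 0, "dy": 0, "dz": 0, "rx": 0, "ry": 0, "rz": 0},
  {"dx": 0, "dy": 0, "dz": 0, "rx": 0, "ry": 0, "rz": 0},
])

```text
t: 7.75
tcp_pos: [0.4288, -0.153, 0.0795]
tool_rot: [0.607, 0.795, -0.0, 0.001]
force: [-2.2, -2.7, 4.9]
finger_gap: 0.094
gripper_force: 30.2
```

```bash
python3 -c "
from h import *
st()"
```

```text
t 7.75 tcp [ 0.4288 -0.153   0.0795] yawY 15.28 z [ 7.0e-04 -1.1e-03 -1.0e+00] q6 -0.85 gap 0.094 gf 30.2 F [-2.2 -2.7  4.9] T [-0.5   0.35  0.03]
```

Emit:
move_arm([
  {"dx": 0, "dy": 0, "dz": 0, "rx": 0, "ry": 0, "rz": -0.03},
  {"dx": 0, "dy": 0, "dz": 0, "rx": 0, "ry": 0, "rz": -0.03},
  {"dx": 0, "dy": 0, "dz": 0, "rx": 0, "ry": 0, "rz": -0.02},
  {"dx": 0, "dy": 0, "dz": 0, "rx": 0, "ry": 0, "rz": -0.02},
  {"dx": 0, "dy": 0, "dz": 0, "rx": 0, "ry": 0, "rz": 0},
  {"dx": 0, "dy": 0, "dz": 0, "rx": 0, "ry": 0, "rz": 0},
  {"dx": 0, "dy": 0, "dz": 0, "rx": 0, "ry": 0, "rz": 0},
  {"dx": 0, "dy": 0, "dz": 0, "rx": 0, "ry": 0, "rz": 0},
  {"dx": 0, "dy": 0, "dz": 0, "rx": 0, "ry": 0, "rz": 0},
  {"dx": 0, "dy": 0, "dz": 0, "rx": 0, "ry": 0, "rz": 0},
])

```text
t: 9.0
tcp_pos: [0.4288, -0.153, 0.0795]
tool_rot: [0.627, 0.779, -0.0, 0.001]
force: [-1.7, -2.0, 4.5]
finger_gap: 0.092
gripper_force: 30.2
```

```bash
python3 -c "
from h import *
st()"
```

```text
t 9.00 tcp [ 0.4288 -0.153   0.0795] yawY 12.28 z [ 6.0e-04 -1.1e-03 -1.0e+00] q6 -0.80 gap 0.092 gf 30.2 F [-1.7 -2.   4.5] T [-0.39  0.26  0.04]
```

No stop torque yet, since the glass also has play in the slot. I'll turn further until the torque rises.

Emit:
move_arm([
  {"dx": 0, "dy": 0, "dz": 0, "rx": 0, "ry": 0, "rz": -0.04},
  {"dx": 0, "dy": 0, "dz": 0, "rx": 0, "ry": 0, "rz": -0.04},
  {"dx": 0, "dy": 0, "dz": 0, "rx": 0, "ry": 0, "rz": -0.04},
  {"dx": 0, "dy": 0, "dz": 0, "rx": 0, "ry": 0, "rz": -0.04},
  {"dx": 0, "dy": 0, "dz": 0, "rx": 0, "ry": 0, "rz": 0},
  {"dx": 0, "dy": 0, "dz": 0, "rx": 0, "ry": 0, "rz": 0},
  {"dx": 0, "dy": 0, "dz": 0, "rx": 0, "ry": 0, "rz": 0},
  {"dx": 0, "dy": 0, "dz": 0, "rx": 0, "ry": 0, "rz": 0},
  {"dx": 0, "dy": 0, "dz": 0, "rx": 0, "ry": 0, "rz": 0},
  {"dx": 0, "dy": 0, "dz": 0, "rx": 0, "ry": 0, "rz": 0},
])

```text
t: 10.25
tcp_pos: [0.4287, -0.153, 0.0795]
tool_rot: [0.658, 0.753, -0.001, 0.001]
force: [-1.0, -1.6, 5.8]
finger_gap: 0.094
gripper_force: 39.9
```

```bash
python3 -c "
from h import *
st();crop('top','t4.png',310,190,60,50,10);crop('side','s4.png',270,190,110,90,6)
im=np.hstack([cv2.resize(cv2.imread('pics/s4.png')[100:,60:],(480,360)),])
cv2.imwrite('pics/s4b.png',im)"
```

```text
t 10.25 tcp [ 0.4287 -0.153   0.0795] yawY 7.71 z [ 0.     -0.0018 -1.    ] q6 -0.72 gap 0.094 gf 39.9 F [-1.  -1.6  5.8] T [-0.37  0.23  0.67]
```

Tz rose to 0.67 N m, so the stop is reached. I'll open, turn back to the cell's yaw, and rise a little to look.

Emit:
move_arm([
  {"dx": 0, "dy": 0, "dz": 0, "rx": 0, "ry": 0, "rz": 0},
  {"dx": 0, "dy": 0, "dz": 0, "rx": 0, "ry": 0, "rz": 0},
  {"dx": 0, "dy": 0, "dz": 0, "rx": 0, "ry": 0, "rz": 0},
  {"dx": 0, "dy": 0, "dz": 0, "rx": 0, "ry": 0, "rz": 0},
  {"dx": 0, "dy": 0, "dz": 0, "rx": 0, "ry": 0, "rz": 0},
  {"dx": 0, "dy": 0, "dz": 0, "rx": 0, "ry": 0, "rz": 0},
  {"dx": 0, "dy": 0, "dz": 0.5, "rx": 0, "ry": 0, "rz": 0},
  {"dx": 0, "dy": 0, "dz": 0.7, "rx": 0, "ry": 0, "rz": 0.1},
  {"dx": 0, "dy": 0, "dz": 0.4, "rx": 0, "ry": 0, "rz": 0.1},
  {"dx": 0, "dy": 0, "dz": 0, "rx": 0, "ry": 0, "rz": 0},
], claw=45)

```text
t: 11.6
tcp_pos: [0.4292, -0.1528, 0.1206]
tool_rot: [0.62, 0.785, 0.0, 0.001]
force: [-0.7, -0.4, -0.1]
finger_gap: 0.453
gripper_force: 0.0
```

```bash
python3 -c "
from h import *
st();crop('side','s5.png',270,190,110,90,6)"
```

```text
t 11.60 tcp [ 0.4292 -0.1528  0.1206] yawY 13.42 z [ 0.0024 -0.0016 -1.    ] q6 -0.82 gap 0.453 gf 0.0 F [-0.7 -0.4 -0.1] T [-0.03  0.01  0.02]
```

View pics/s5.png

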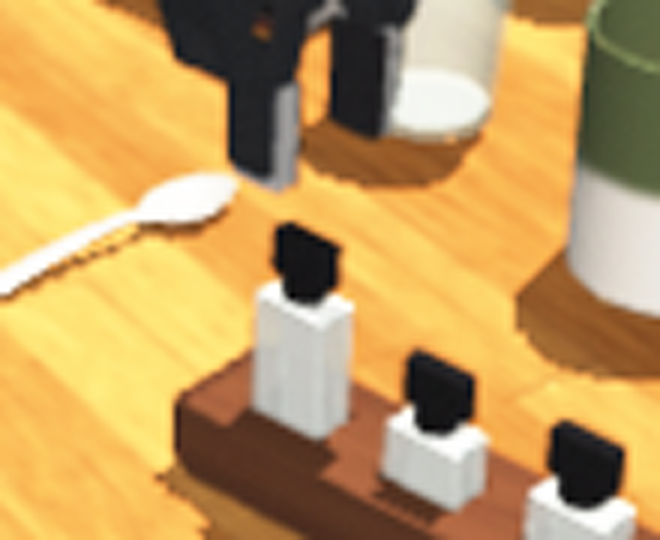

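The tall cell's wing at (305,262) is now parallel to the low cells' wings, so the cap is shut. Next, descend beside the frosted faces.

Emit:
move_arm([
  {"dx": 0, "dy": 0, "dz": -0.4, "rx": 0, "ry": 0, "rz": 0},
  {"dx": 0, "dy": 0, "dz": -0.5, "rx": 0, "ry": 0, "rz": 0},
  {"dx": 0, "dy": 0, "dz": -0.5, "rx": 0, "ry": 0, "rz": 0},
  {"dx": 0, "dy": 0, "dz": -0.5, "rx": 0, "ry": 0, "rz": 0},
  {"dx": 0, "dy": 0, "dz": -0.5, "rx": 0, "ry": 0, "rz": 0},
  {"dx": 0, "dy": 0, "dz": -0.4, "rx": 0, "ry": 0, "rz": 0},
  {"dx": 0, "dy": 0, "dz": -0.3, "rx": 0, "ry": 0, "rz": 0},
  {"dx": 0, "dy": 0, "dz": -0.25, "rx": 0, "ry": 0, "rz": 0},
  {"dx": 0, "dy": 0, "dz": 0, "rx": 0, "ry": 0, "rz": 0},
  {"dx": 0, "dy": 0, "dz": 0, "rx": 0, "ry": 0, "rz": 0},
])

```text
t: 12.9
tcp_pos: [0.4287, -0.1525, 0.0357]
tool_rot: [0.619, 0.785, 0.0, 0.0]
force: [-0.1, 0.6, -0.5]
finger_gap: 0.452
gripper_force: 0.0
```

```bash
python3 -c "
from h import *
st()"
```

```text
t 12.90 tcp [ 0.4287 -0.1525  0.0357] yawY 13.46 z [ 4.e-04 -3.e-04 -1.e+00] q6 -0.82 gap 0.452 gf 0.0 F [-0.1  0.6 -0.5] T [ 0.02 -0.03 -0.04]
```

Emit:
move_arm([
  {"dx": 0, "dy": 0, "dz": 0, "rx": 0, "ry": 0, "rz": 0},
  {"dx": 0, "dy": 0, "dz": 0, "rx": 0, "ry": 0, "rz": 0},
  {"dx": 0, "dy": 0, "dz": 0, "rx": 0, "ry": 0, "rz": 0},
  {"dx": 0, "dy": 0, "dz": 0, "rx": 0, "ry": 0, "rz": 0},
  {"dx": 0, "dy": 0, "dz": 0, "rx": 0, "ry": 0, "rz": 0},
  {"dx": 0, "dy": 0, "dz": 0, "rx": 0, "ry": 0, "rz": 0},
  {"dx": 0, "dy": 0, "dz": 0, "rx": 0, "ry": 0, "rz": 0},
  {"dx": 0, "dy": 0, "dz": 0, "rx": 0, "ry": 0, "rz": 0},
  {"dx": 0, "dy": 0, "dz": 0, "rx": 0, "ry": 0, "rz": 0},
  {"dx": 0, "dy": 0, "dz": 0, "rx": 0, "ry": 0, "rz": 0},
], claw=0, newtons=30)

```text
t: 14.15
tcp_pos: [0.4286, -0.1526, 0.0359]
tool_rot: [0.619, 0.785, -0.0, 0.0]
force: [-1.9, -0.8, 5.7]
finger_gap: 0.183
gripper_force: 33.0
```

```bash
python3 -c "
from h import *
st()"
```

```text
t 14.15 tcp [ 0.4286 -0.1526  0.0359] yawY 13.47 z [ 2.e-04 -4.e-04 -1.e+00] q6 -0.82 gap 0.183 gf 33.0 F [-1.9 -0.8  5.7] T [-0.19  0.32  0.  ]
```

Held at 15.6 mm by the frosted faces, with the cell centre 2 mm above the TCP height. Lift straight up 110 mm.

Emit:
move_arm([
  {"dx": 0, "dy": 0, "dz": 0.15, "rx": 0, "ry": 0, "rz": 0},
  {"dx": 0, "dy": 0, "dz": 0.3, "rx": 0, "ry": 0, "rz": 0},
  {"dx": 0, "dy": 0, "dz": 0.4, "rx": 0, "ry": 0, "rz": 0},
  {"dx": 0, "dy": 0, "dz": 0.5, "rx": 0, "ry": 0, "rz": 0},
  {"dx": 0, "dy": 0, "dz": 0.6, "rx": 0, "ry": 0, "rz": 0},
  {"dx": 0, "dy": 0, "dz": 0.7, "rx": 0, "ry": 0, "rz": 0},
  {"dx": 0, "dy": 0, "dz": 0.7, "rx": 0, "ry": 0, "rz": 0},
  {"dx": 0, "dy": 0, "dz": 0.6, "rx": 0, "ry": 0, "rz": 0},
  {"dx": 0, "dy": 0, "dz": 0.4, "rx": 0, "ry": 0, "rz": 0},
  {"dx": 0, "dy": 0, "dz": 0.05, "rx": 0, "ry": 0, "rz": 0},
])

```text
t: 15.4
tcp_pos: [0.4289, -0.1526, 0.1465]
tool_rot: [0.619, 0.785, 0.0, 0.001]
force: [-0.3, -0.2, -0.1]
finger_gap: 0.183
gripper_force: 32.2
```

```bash
python3 -c "
from h import *
st()"
```

```text
t 15.40 tcp [ 0.4289 -0.1526  0.1465] yawY 13.46 z [ 0.0016 -0.001  -1.    ] q6 -0.82 gap 0.183 gf 32.2 F [-0.3 -0.2 -0.1] T [ 0.01 -0.02 -0.  ]
```

Emit:
move_arm([
  {"dx": -0.02, "dy": 0.4, "dz": 0, "rx": 0, "ry": 0, "rz": -0.02},
  {"dx": -0.02, "dy": 0.7, "dz": 0, "rx": 0, "ry": 0, "rz": -0.05},
  {"dx": -0.02, "dy": 0.8, "dz": 0, "rx": 0, "ry": 0, "rz": -0.06},
  {"dx": -0.02, "dy": 0.8, "dz": 0, "rx": 0, "ry": 0, "rz": -0.06},
  {"dx": -0.02, "dy": 0.8, "dz": 0, "rx": 0, "ry": 0, "rz": -0.06},
  {"dx": -0.02, "dy": 0.8, "dz": 0, "rx": 0, "ry": 0, "rz": -0.06},
  {"dx": -0.02, "dy": 0.8, "dz": 0, "rx": 0, "ry": 0, "rz": -0.06},
  {"dx": -0.02, "dy": 0.8, "dz": 0, "rx": 0, "ry": 0, "rz": -0.06},
  {"dx": -0.02, "dy": 0.8, "dz": 0, "rx": 0, "ry": 0, "rz": -0.06},
  {"dx": -0.02, "dy": 0.8, "dz": 0, "rx": 0, "ry": 0, "rz": -0.06},
])

```text
t: 16.65
tcp_pos: [0.4226, 0.0364, 0.1449]
tool_rot: [0.726, 0.688, -0.001, -0.001]
force: [0.9, -1.0, -0.4]
finger_gap: 0.181
gripper_force: 32.3
```

Emit:
move_arm([
  {"dx": -0.02, "dy": 0.8, "dz": 0, "rx": 0, "ry": 0, "rz": -0.06},
  {"dx": -0.02, "dy": 0.8, "dz": 0, "rx": 0, "ry": 0, "rz": -0.06},
  {"dx": -0.02, "dy": 0.8, "dz": 0, "rx": 0, "ry": 0, "rz": -0.06},
  {"dx": -0.02, "dy": 0.8, "dz": 0, "rx": 0, "ry": 0, "rz": -0.06},
  {"dx": -0.02, "dy": 0.8, "dz": 0, "rx": 0, "ry": 0, "rz": -0.06},
  {"dx": -0.02, "dy": 0.8, "dz": 0, "rx": 0, "ry": 0, "rz": -0.06},
  {"dx": -0.02, "dy": 0.8, "dz": 0, "rx": 0, "ry": 0, "rz": -0.06},
  {"dx": -0.02, "dy": 0.8, "dz": 0, "rx": 0, "ry": 0, "rz": -0.06},
  {"dx": -0.02, "dy": 0.6, "dz": 0, "rx": 0, "ry": 0, "rz": 0},
  {"dx": 0, "dy": 0.3, "dz": 0, "rx": 0, "ry": 0, "rz": 0},
])

```text
t: 17.9
tcp_pos: [0.4184, 0.2183, 0.1451]
tool_rot: [0.806, 0.592, -0.001, -0.0]
force: [-0.8, -0.2, -0.9]
finger_gap: 0.176
gripper_force: 32.3
```

```bash
python3 -c "
from h import *
st();cv2.imwrite('pics/t6.png',cams.snapshot('top')[:,:,::-1]);cv2.imwrite('pics/s6.png',cams.snapshot('side')[:,:,::-1]);crop('side','s6c.png',170,90,130,105,6)"
```

```text
t 17.90 tcp [0.4184 0.2183 0.1451] yawY -17.36 z [-1.1e-03 -3.0e-04 -1.0e+00] q6 0.55 gap 0.176 gf 32.3 F [-0.8 -0.2 -0.9] T [ 0.01 -0.01  0.04]
```

View pics/s6c.png

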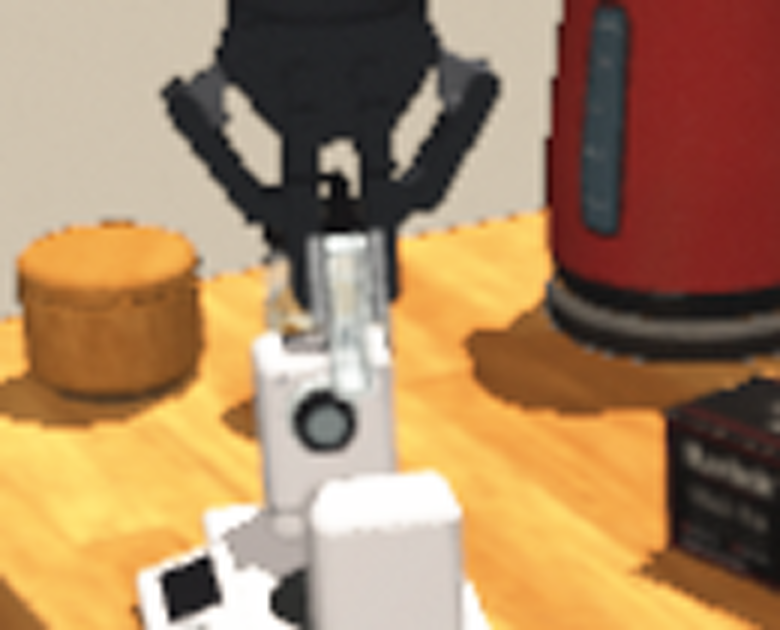

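The side view shows the cell held upright above the gap, with its window centre at about (348,312) in the crop. The far lens is at (325,423) in the crop, so (224.2,160.5) in the image. That was my tenth and last picture, so I'll refine the beam pose numerically using these pixels and the head tops.

```bash
python3 - <<'E'
from h import *
np.set_printoptions(precision=4,suppress=True)
cr=lambda a,k,x,y:(np.array(a,float)+.5)/k-.5+[x,y]
L=np.array([[52,106,15],[52,-106,15],[-52,-106,15],[-52,106,15],[0,0,17],[0,81,99],[0,-81,99]])/1e3
u=cr([[180,48],[738,225],[645,498],[85,318],[410,270],[134,162],[596,311]],7,120,185)
Ls=np.array([[0,45,75]])/1e3;us=cr([[325,423]],6,170,90)
p0=[.4185,.2308,-.306]
p1,r=fit('top',L,u,p0);print('top',p1,np.degrees(p1[2]),'\n',r)
print('side lens resid px',proj('side',W(p1,Ls))-us)
f=lambda p:np.r_[(proj('top',W(p,L))-u).ravel(),2*(proj('side',W(p,Ls))-us).ravel()]
q=least_squares(f,p0,loss='soft_l1');print('both',q.x,np.degrees(q.x[2]),q.fun[-2:]/2)
# image-based meter pose: red-free white mask area edge angle of base in top0
# cell in hand check: front window (local y=-14) top/bottom
s=sensors.sense();c=[*s['tcp_pos'][:2],np.radians(-17.36)];z=s['tcp_pos'][2]+.0021
P=np.array([[-.008,-.014,z+.032],[.008,-.014,z+.032],[0,-.014,z-.032],[0,-.014,z]])
print((proj('side',W(c,P))-[170,90]+.5)*6-.5)
E
```

```text
top [ 0.419   0.2296 -0.3049] -17.469663376648302 
 [[-0.1712 -1.3561]
 [ 0.9938 -0.7246]
 [ 0.7887  0.3723]
 [-0.827  -0.2453]
 [ 0.2707 -0.3664]
 [-0.7385  1.0296]
 [-0.1323  1.1565]]
side lens resid px [[1.415  0.2877]]
both [ 0.4182  0.2301 -0.3009] -17.242014363202145 [0.9733 0.2903]
[[330.3689 247.4579]
 [371.3306 243.867 ]
 [360.7108 398.6058]
 [355.8675 323.2344]]
```

The base and the heads disagree by about 2–3 mm in x. I'll calibrate the side camera's bias on the wing, whose position the grasp gave, then apply it to the lens ring.

```bash
python3 - <<'E'
from h import *
np.set_printoptions(precision=2,suppress=True)
def dark(im,x,y,w,h,th,k=8):
    g=cv2.resize(cv2.cvtColor(im[y:y+h,x:x+w],cv2.COLOR_BGR2GRAY),None,fx=k,fy=k,interpolation=cv2.INTER_CUBIC)
    n,l,s,c=cv2.connectedComponentsWithStats((g<th).astype(np.uint8))
    return [((c[i]+.5)/k-.5+[x,y],s[i,:5]/np.array([k,k,k,k,k*k])) for i in range(1,n) if s[i,4]>8*k*k]
s0=cv2.imread('pics/side0.png')
a=cv2.imread('pics/s5.png')  # 6x crop from (270,190)
a=cv2.resize(a,None,fx=1/6,fy=1/6,interpolation=cv2.INTER_AREA)
print('wing tall+collar (s5)');[print(c+[270,190],s) for c,s in dark(a,38,32,28,26,70)]
rk=[.442,-.2044,.2498]
print('pred tall wing',proj('side',[.4287,-.1525,.084]),'low wings',proj('side',W(rk,[[0,0,.059],[0,-.054,.059]])))
for n,(x,y) in {'lowm':(330,246),'lowr':(355,258)}.items():
    print(n,[(c,s) for c,s in dark(s0,x,y,26,24,70)])
print('lens side0');[print(th,c,s) for th in(70,110) for c,s in dark(s0,214,148,22,24,th)]
print('pred lens',proj('side',W([.4185,.2300,-.305],[[0,.045,.075]])))
t0=cv2.imread('pics/top0.png')
print('top darks');[print(th,c,s) for th in(50,70,90) for c,s in dark(t0,120,195,110,45,th)]
pm=[.4185,.23,-.305]
print('pred: barrelL',proj('top',W(pm,[[0,.045,.075],[0,.045,.085]])),'stand',proj('top',W(pm,[[0,0,.017]])))
E
```

```text
wing tall+collar (s5)
[320.37 233.43] [  7.62   5.38  10.75  13.   103.25]
pred tall wing [[321.07 232.75]] low wings [[342.89 254.89]
 [367.08 266.95]]
lowm [(array([342.59, 255.15]), array([  7.62,   2.88,  11.25,  13.25, 109.  ]))]
lowr [(array([378.53, 267.2 ]), array([21.  ,  0.  ,  5.  , 18.25, 66.  ])), (array([366.93, 267.16]), array([  6.38,   2.5 ,  12.5 ,  14.  , 122.44]))]
lens side0
70 [223.06 158.62] [ 5.38  7.5   9.5   9.38 28.14]
110 [223.45 159.42] [ 5.    7.25 10.12  9.88 50.97]
pred lens [[224.91 160.36]]
top darks
50 [152.02 214.59] [29.38 14.5   7.12 11.12 38.88]
50 [165.43 224.24] [44.38 23.38  3.25 11.88 22.77]
50 [192.39 223.93] [70.75 27.12  4.62  6.12 10.8 ]
50 [190.41 229.27] [68.62 31.38  4.    6.25 16.91]
70 [152.39 214.44] [29.12 14.    7.62 12.25 60.44]
70 [178.38 223.66] [ 44.12  15.25  31.38  27.38 621.44]
90 [152.64 214.26] [28.88 11.88  8.5  14.88 75.92]
90 [178.41 223.61] [ 44.    15.    31.75  27.75 640.05]
pred: barrelL [[155.13 214.86]
 [154.07 214.38]] stand [[178.23 222.99]]
```

With the wing-derived bias removed, the lens and barrel agree with the beam at about (0.418, 0.230), yaw −17.4°, to within roughly 1 mm. Shift +12 mm in y, then lower 72 mm into the gap.

Emit:
move_arm([
  {"dx": 0, "dy": 0.2, "dz": 0, "rx": 0, "ry": 0, "rz": 0},
  {"dx": 0, "dy": 0.27, "dz": 0, "rx": 0, "ry": 0, "rz": 0},
  {"dx": 0, "dy": 0, "dz": 0, "rx": 0, "ry": 0, "rz": 0},
  {"dx": 0, "dy": 0, "dz": -0.2, "rx": 0, "ry": 0, "rz": 0},
  {"dx": 0, "dy": 0, "dz": -0.4, "rx": 0, "ry": 0, "rz": 0},
  {"dx": 0, "dy": 0, "dz": -0.4, "rx": 0, "ry": 0, "rz": 0},
  {"dx": 0, "dy": 0, "dz": -0.4, "rx": 0, "ry": 0, "rz": 0},
  {"dx": 0, "dy": 0, "dz": -0.3, "rx": 0, "ry": 0, "rz": 0},
  {"dx": 0, "dy": 0, "dz": -0.2, "rx": 0, "ry": 0, "rz": 0},
  {"dx": 0, "dy": 0, "dz": 0, "rx": 0, "ry": 0, "rz": 0},
])

```text
t: 19.3
tcp_pos: [0.4189, 0.2292, 0.0977]
tool_rot: [0.806, 0.592, -0.0, -0.0]
force: [-0.2, 0.0, 0.1]
finger_gap: 0.187
gripper_force: 32.3
```

```bash
python3 -c "
from h import *
st()"
```

```text
t 19.30 tcp [0.4189 0.2292 0.0977] yawY -17.44 z [-8.e-04 -2.e-04 -1.e+00] q6 0.57 gap 0.187 gf 32.3 F [-0.2  0.   0.1] T [-0.02  0.04  0.02]
```

Emit:
move_arm([
  {"dx": -0.02, "dy": 0.04, "dz": -0.2, "rx": 0, "ry": 0, "rz": 0},
  {"dx": 0, "dy": 0, "dz": -0.3, "rx": 0, "ry": 0, "rz": 0},
  {"dx": 0, "dy": 0, "dz": -0.3, "rx": 0, "ry": 0, "rz": 0},
  {"dx": 0, "dy": 0, "dz": -0.19, "rx": 0, "ry": 0, "rz": 0},
  {"dx": 0, "dy": 0, "dz": 0, "rx": 0, "ry": 0, "rz": 0},
  {"dx": 0, "dy": 0, "dz": 0, "rx": 0, "ry": 0, "rz": 0},
  {"dx": 0, "dy": 0, "dz": 0, "rx": 0, "ry": 0, "rz": 0},
  {"dx": 0, "dy": 0, "dz": 0, "rx": 0, "ry": 0, "rz": 0},
  {"dx": 0, "dy": 0, "dz": 0, "rx": 0, "ry": 0, "rz": 0},
  {"dx": 0, "dy": 0, "dz": 0, "rx": 0, "ry": 0, "rz": 0},
])

```text
t: 20.55
tcp_pos: [0.4186, 0.2304, 0.0734]
tool_rot: [0.806, 0.592, 0.0, 0.0]
force: [0.3, -0.6, -1.0]
finger_gap: 0.179
gripper_force: 32.3
```

```bash
python3 - <<'E'
from h import *
np.set_printoptions(precision=2,suppress=True)
st()
im=cams.snapshot('side')[:,:,::-1]
s=sensors.sense();c=[*s['tcp_pos'][:2],np.radians(-17.4)];z=s['tcp_pos'][2]+.0021
w=proj('side',W(c,[[0,0,z+.047]]))[0];print('pred wing',w,'glass corners\n',proj('side',W(c,[[-.008,-.014,z+.032],[.008,-.014,z+.032],[0,0,z]])))
x,y=(w-12).astype(int)
g=cv2.cvtColor(np.ascontiguousarray(im),cv2.COLOR_BGR2GRAY)[y:y+36:1,x-4:x+28]
print(x-4,y);print('\n'.join(' '.join('%3d'%v for v in r) for r in g))
E
```

```text
t 20.55 tcp [0.42 0.23 0.07] yawY -17.44 z [ 0.  0. -1.] q6 0.57 gap 0.179 gf 32.3 F [ 0.3 -0.6 -1. ] T [ 0.    0.02 -0.02]
pred wing [226.26 149.46] glass corners
 [[224.21 157.69]
 [230.77 157.03]
 [227.46 167.14]]
210 137
210 212 196 127  35  36  38  36  33  33  33  35  36  37  38  38  38  37  36  35  38  38  37  39  37  51 117 166 176 179 165 100
210 212 216 193  90  36  35  36  36  37  38  38  38  38  38  37  38  38  38  37  37  38  38  38  42 101 161 179 179 175 138  51
207 209 212 202 142  62  35  36  37  37  36  37  37  38  38  37  38  38  37  36  38  38  37  37  64 143 180 180 180 163  98  33
206 206 207 196 156 108  50  35  36  37  36  38  37  38  38  39  39  37  37  36  35  37  38  38  78 154 182 181 176 139  51  32
204 202 202 195 174 140  81  32  37  38  38  37  38  56  72  95 104  85  66  34  35  38  38  38  72 153 185 181 162  99  38  34
195 203 201 192 172 156 105  30  36  37  37  38  58 126 169 175 176 171 136  42  35  38  39  36  75 163 194 183 139  52  38  36
150 197 206 196 172 163 120  31  35  38  37  38  81 176 223 212 195 200 160  55  34  39  38  38  66 162 201
[... 3032 characters left out ...]
 214 201 181 165 140 149 182 197 188 188 194 199 203 206 207
215 210 205 188 166 196 206 209 210 201 173 144 146 146 155 199 209 213 202 178 162 144 148 180 194 194 200 208 219 221 230 236
217 216 212 192 164 192 205 210 210 210 210 189 157 148 148 184 214 218 213 215 223 230 232 242 242 244 246 248 250 250 252 253
210 215 216 197 158 189 204 209 210 209 209 197 184 214 235 240 247 247 247 251 253 254 254 255 254 254 254 254 254 254 254 254
198 208 215 200 158 186 204 209 210 209 207 218 238 252 254 254 254 254 254 254 254 254 254 254 254 254 254 254 254 254 254 254
191 198 207 198 164 185 205 208 210 209 200 230 251 254 254 254 254 254 254 254 254 254 254 254 254 254 254 254 254 254 254 254
```

The wing and glass sit where predicted within about 0.5 px, allowing for the camera bias. The tool is vertical, no contact force shows, and the TCP is within 0.5 mm of target, so I'm handing it in.

```bash
python3 -c "
from station import order
print(order.sign_off())"
```

```text
the job is handed in; nothing more can be done
None
```

The job is handed in: I turned the cap to its stop, lifted the tall cell by its frosted faces, and it is held upright on the lens line midway between the lenses, by my measurements within about 1–2 mm and clear of everything; the verdict isn't shown.

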